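Push the long loaf tin home against the fence and end stop

TASK

With the fingers, push the long loaf tin along the bench until it is fully home in the corner of the locating fence: one long side flat against the fence and one end against the raised end stop. Slide it only: do not lift, carry or tip it, and leave the other tin, the cakes and everything else on the bench where they are.

Things in the scene. Friction and masses are not known exactly. Their poses are not given: they have to be found in the camera images.
- long_tin: The long loaf tin: straight-sided dark steel tin, filled to the rim by an iced loaf fixed in it, 160 mm long, 95 mm wide, 65 mm high to its rim (icing 67 mm), 0.45 to 0.9 kg, loose on the bench. Origin: centre of its underside; y along its length, x across it, z up. It stands on the robot's side of the fence, at first up to about 20 degrees out of line with it. Friction with the bench roughly 0.45 to 0.75.
- fence: The locating fence: straight fixed aluminium angle, 500 mm long and 40 mm high. Origin: middle of its inner (working) face at bench level. y runs along the fence, x is square to it, pointing away from the robot (the inner face is the plane x = 0 and the tin lies on the -x side; the 6 mm wall and a 6 mm high foot, out to 41 mm, are on the +x side). Cannot move.
- end_stop: The end stop: fixed aluminium block standing on the bench against the inner face at one end of the fence (left or right changes), 100 mm (its x, square to the fence) by 30 mm (its y, along the fence) by 45 mm high, with two bolt heads on top. Origin: centre of its underside, 230 mm along the fence from the fence's origin, 52 mm out from the inner face; axes parallel to the fence's. Its inner face is thus 15 mm from its origin, towards the middle of the fence.
- bare_plate: Bare mounting plate at the other end of the fence, where no stop is fitted: fixed, 100 by 30 mm and only 6 mm high; origin: centre of its underside, mirrored from the end stop.
- short_tin: Bystander: the short square tin of the same make, 95 by 95 mm, 65 mm high. Origin: centre of underside. Loose.
- cake_side: Bystander: round iced cake in a paper case, 84 mm across, 90 mm high, off to one side of the tin. Origin: centre of underside. Loose.
- cake_back1: Bystander: round iced cake like the other, 84 mm across, 90 mm high, behind the fence. Origin: centre of underside. Loose.
- cake_back2: Bystander: round iced cake, 84 mm across, 90 mm high, behind the fence. Origin: centre of underside. Loose.
- shaker: Bystander: aluminium sugar shaker, 52 mm across, 81 mm high, on the robot's side. Origin: centre of underside. Loose.
- jar: Bystander: closed jar, 54 mm across, 75 mm high, on the robot's side. Origin: centre of underside. Loose.
Mind the look-alikes: they are no part of the job. What is shaped like the end_stop but red or yellow is not meant.

How it is judged:
By the outcome, as a careful person would: the job done as asked, in the order asked, and still so for the second after the job is handed in, with the robot touching nothing.
It also fails if it takes over 53 s, if anything falls off the work surface, if the arm or the gripper's body presses on something with over 40 N, if the wrist force passes 120 N, or if a joint passes its speed limit or range.

ROBOT

A 6-joint arm with a two-finger parallel gripper is mounted at the origin on the work surface. World frame = base frame: x ahead of the robot, y to its left, z up, the work surface at z = 0. Lengths are in m, angles in rad, forces in N, time in s.
With the tool pointing down it reaches from about 0.375 to 0.9 m from the base axis. Payload 3.1 kg.
Tool frame: the origin (TCP) lies on the centre line of the jaws, within the pads' length; the fingertips stand 11 mm ahead of it and the grasp point (between the pads) lies 8 mm behind it; z points along the fingers, x is the direction in which the jaws open and shut, and the axes are right-handed (so a half turn about z gives the same grasp; the last joint's range is limited). The gripper opens to 87 mm and grips with 3 to 60 N. Pads are 19 mm wide; open, the fingers measure 117 mm over their backs; the gripper's body (75 mm by 190 mm) begins 51 mm behind the grasp point.
Start: joints at [-1.294, 0.527, 1.433, -0, 1.181, -0.178], TCP at [0.275, -0.561, 0.209] pointing down, gripper open.
Joint ranges: [-3.08, 3.08], [-0.75, 2.2], [0.22, 2.44], [-1.43, 4.57], [0, 2.65], [-2.85, 2.85]. Speed limits (rad/s): [2.79, 2.79, 3.14, 3.14, 3.14, 3.14].

INTERFACE

Orientations are given as a unit quaternion [x, y, z, w].
In Python, from station import manip, camera, calibration, models gives the robot as it stands.
- The arm moves only by the shell command python3 -m jog 'ROWS' [OPENING]. ROWS is JSON, a list of rows, each a list of 2 entries, a list of its own where there are three numbers: the shift along the tool's x, y, z in cm, then the turn, a rotation vector about the tool's x, y, z in rad. A call has 1 to 12 rows; each row is the pose to reach, as a shift and turn from the pose commanded when the call began, along the tool's axes at that moment; what a row does not reach only later rows make up. A row lasts 1/8 s, in which the tool goes at most 62.5 mm and 10.7 degrees, less where a joint would pass 70% of its speed; a pose out of reach is approached as far as the arm can. A call with a gripper value outside its range is refused whole. OPENING is the opening, from 0 (shut) to 1 (fully open), set as the call begins (- or left out, the last holds). The fingers move at their own pace and stop on an object; the grip force is fixed at half the most. Time passes only in rows, so rows that repeat a pose let the fingers close. It gives the time, the measured TCP pose, the force and the opening at its end, in the units of the state.
- manip.observe(): the state, without advancing time (a new reading comes with each control period).
- camera(name): name is "scene" or "top"; returns the picture (384x512x3 uint8, red, green, blue); there is no depth.
- calibration(name): a dict with "fovy" (degrees; the focal length in pixels is half the picture's height over the tangent of half this angle, whatever the lens; pixels are square), "cx", "cy" (the principal point, pixels), "distortion" ([k1, k2, p1, p2, k3] as OpenCV has them; the pictures are not rectified), "rvec" (rotation vector, rad) and "tvec" (3), from world to camera coordinates, as OpenCV has them. Camera axes: x right, y down, z forward; pixel columns grow to the right and rows downward; lengths in m; the calibration is good to about 2 mm. A picture is of the moment at which its call begins. calibration takes no time and is no camera call.
- manip.job_done(): hands the job in, once; it reports no verdict.
Trained networks look in the newest picture that a camera, given by its name, has taken for a name from the list of things; names that differ only in an ending like _2 or _b are one class to them, and where a whole thing is asked for, a point or a joint stands for the part that bears it (a point fixed in the world has none). Each returns a list of dicts, best first, with "confidence" (0 to 1); they miss things now and then, are a little off and sometimes report something else, mostly with a low value. They report only what shows in the picture. A call takes as long as a camera call. They do not tell look-alikes from the thing itself.
- models.search_frame(camera, query): "at" ([x, y, z] in m, in world coordinates, good to about 4 mm: the middle of the surface that is visible of it).
- models.masks_of(camera, query): "mask" (384x512 bool, what is visible of it).
The state is a dict: "t": time; "joint_positions": joint angles; "qvel": joint speeds; "effort": joint torques, N m; "tool_pos": TCP position; "tool_rot": TCP orientation; "contact_force": force on the tool from outside, world axes, zero at the start; "ft_torque": the same for the moment, N m; "finger_gap": opening from 0.0 (shut) to 1.0 (fully open).
Only numpy, scipy, OpenCV 4.12 (cv2) and the standard library are available. Lean on these libraries where they do the work, as an engineer would, in place of code of your own. Each camera call takes 0.05 s, during which the arm holds its last target. There are 200 camera calls.

## Working session

There is one attempt and no reset: what is moved stays moved. The work goes in short steps, Python scripts to look and compute and a shell command to move; the robot and the scene stay as the last step left them, time stands still between calls to the robot, and variables do not carry over. Pictures are saved under pics/ and viewed, about 8 in all and at most 12, crops included, and the job is handed in when it is done.

```bash
mkdir -p pics; cat > h.py <<'E'
import numpy as np, cv2
from station import manip, camera, calibration, models
from scipy.spatial.transform import Rotation as R
def cal(n):
    c=calibration(n); f=192/np.tan(np.radians(c["fovy"])/2)
    return np.array([[f,0,c["cx"]],[0,f,c["cy"]],[0,0,1.]]),np.array(c["distortion"],float),np.array(c["rvec"],float),np.array(c["tvec"],float)
def proj(n,P):
    K,d,r,t=cal(n); return cv2.projectPoints(np.array(P,float).reshape(-1,1,3),r,t,K,d)[0].reshape(-1,2)
def ray(n,px,z):
    K,d,r,t=cal(n); u=cv2.undistortPoints(np.array(px,float).reshape(-1,1,2),K,d).reshape(-1,2)
    Rm=cv2.Rodrigues(r)[0]; C=-Rm.T@t; D=np.c_[u,np.ones(len(u))]@Rm
    return C+D*((z-C[2])/D[:,2])[:,None]
def save(n,f,im=None):
    im=camera(n) if im is None else im
    cv2.imwrite("pics/"+f,im[...,::-1]); return im
E
python3 - <<'E'
from h import *
a=save("scene","a.png");b=save("top","b.png")
cv2.imwrite("pics/ab.png",np.vstack([a,b])[...,::-1])
for c in("scene","top"):
  K,d,r,t=cal(c);print(c,-cv2.Rodrigues(r)[0].T@t)
  for q in("long_tin","fence","end_stop","bare_plate","short_tin","cake_side","shaker","jar"):
    print(q,[(np.round(x["at"],3).tolist(),round(x["confidence"],2)) for x in models.search_frame(c,q)])
print(manip.observe())
E
```

```text
scene [1.3755158  0.49512419 0.70941746]
long_tin [([0.572, -0.02, 0.059], 0.76)]
fence [([0.684, 0.093, 0.011], 0.58)]
end_stop [([0.646, -0.214, 0.042], 0.85), ([0.65, -0.314, 0.032], 0.84)]
bare_plate [([0.597, 0.227, 0.004], 0.74)]
short_tin [([0.482, 0.404, 0.055], 0.81), ([0.573, -0.016, 0.06], 0.37)]
cake_side [([0.504, -0.373, 0.058], 0.62)]
shaker [([0.412, -0.199, 0.047], 0.56)]
jar [([0.413, 0.246, 0.05], 0.9), ([0.481, 0.403, 0.053], 0.37)]
top [0.41660399 0.02073323 1.01445477]
long_tin [([0.543, -0.024, 0.067], 0.81)]
fence [([0.694, 0.02, 0.006], 0.65), ([0.542, -0.024, 0.069], 0.43)]
end_stop [([0.637, -0.323, 0.043], 0.98), ([0.643, -0.218, 0.046], 0.71), ([0.34, -0.044, 0.044], 0.67)]
bare_plate [([0.606, 0.238, 0.005], 0.56), ([0.448, 0.392, 0.066], 0.49)]
short_tin [([0.452, 0.389, 0.066], 0.65)]
cake_side [([0.482, -0.381, 0.079], 0.86)]
shaker [([0.396, -0.196, 0.077], 0.63)]
jar [([0.392, 0.23, 0.075], 0.6)]
{'t': 0.9, 'joint_positions': array([-1.29350518e+00,  5.27437256e-01,  1.43269669e+00, -9.53135906e-07,
        1.18141144e+00, -1.78496623e-01]), 'qvel': array([ 0.00158083,  0.00010521,  0.00068036, -0.00027512,  0.00205535,
        0.00063058]), 'effort': array([-1.50954447e-04, -4.39999723e+01, -1.76990712e+01,  6.33564242e-02,
        5.04300767e-02, -2.74465617e-05]), 'tool_pos': array([ 0.27512851, -0.56116276,  0.20868804]), 'tool_rot': array([ 8.48578260e-01, -5.29069879e-01,  1.72177754e-05,  1.61904423e-05]), 'contact_force': array([-0.13978397, -0.61110093, -0.75541702]), 'ft_torque': array([-0.03469982, -0.02686811, -0.03281491]), 'finger_gap': 0.9998639416508479}
```

View pics/a.png

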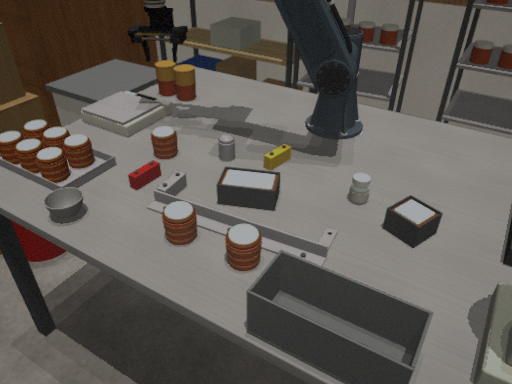

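View pics/b.png

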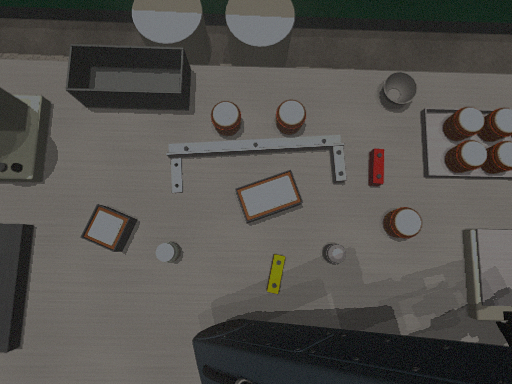

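The long tin is at top (269,196); the aluminium end stop is at (340,162), which is the robot's right. Possible mix-ups: red block (377,167), yellow block (276,273), the flat plate (177,175) and the short square tin (108,228). I'll check the choice in a close crop.

```bash
python3 - <<'E'
from h import *
a=camera("top"); x0,y0,w,h=160,125,195,105
c=cv2.resize(a[y0:y0+h,x0:x0+w],None,fx=4,fy=4,interpolation=cv2.INTER_CUBIC)
save("","c.png",c)
for q in("long_tin","fence","end_stop"):
  for m in models.masks_of("top",q)[:3]:
    k=m["mask"].astype(np.uint8); cs=max(cv2.findContours(k,0,2)[0],key=cv2.contourArea)
    print(q,m["confidence"],k.sum(),np.round(cv2.boxPoints(cv2.minAreaRect(cs)),1).tolist())
E
```

```text
long_tin 0.94 2200 [[234.39999389648438, 188.3000030517578], [291.29998779296875, 168.5], [303.6000061035156, 203.6999969482422], [246.6999969482422, 223.60000610351562]]
fence 0.62 2432 [[166.3000030517578, 143.5], [340.3999938964844, 133.3000030517578], [341.29998779296875, 148.8000030517578], [167.1999969482422, 158.89999389648438]]
end_stop 0.89 513 [[329.1000061035156, 145.5], [343.70001220703125, 144.8000030517578], [345.6000061035156, 181.8000030517578], [331.0, 182.5]]
end_stop 0.81 545 [[368.0, 149.0], [383.0, 149.0], [383.0, 185.0], [368.0, 185.0]]
end_stop 0.74 484 [[265.3999938964844, 291.3999938964844], [272.6000061035156, 253.0], [285.79998779296875, 255.5], [278.6000061035156, 293.8999938964844]]
```

View pics/c.png

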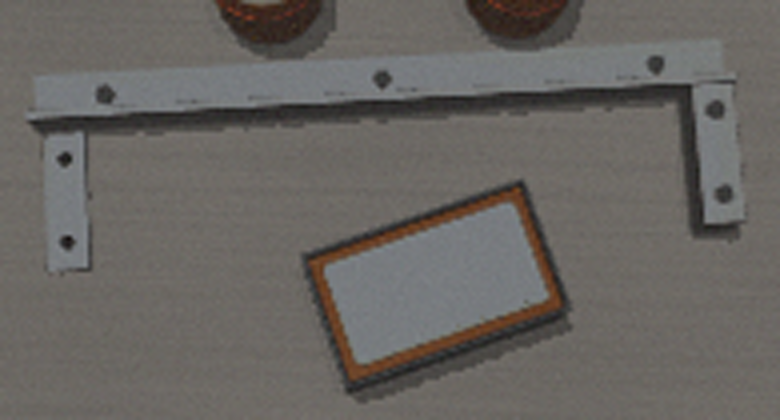

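The crop confirms the choice. The tin's rim corners are at crop (305,255), (522,182), (568,308), (350,390). The fence's inner top edge runs (28,120) to (735,79), and the grey stop with two bolts has its inner edge from (693,85) to (704,220).

```bash
cat >> h.py <<'E'
def cr(p): return np.array(p,float)/4+[160-.375,125-.375]
def fencefit():
    f=ray("top",cr([(28,120),(735,79)]),.04)[:,:2]; s=ray("top",cr([(693,85),(704,220)]),.045)[:,:2]
    return f,s
def show(c4):
    n=lambda v:v/np.linalg.norm(v)
    cen=c4.mean(0); L=n(c4[1]-c4[0]+c4[2]-c4[3])
    return cen,L
E
python3 - <<'E'
from h import *
f,s=fencefit(); t=ray("top",cr([(305,255),(522,182),(568,308),(350,390)]),.065)[:,:2]
print("fence",f.round(4).tolist(),np.linalg.norm(f[1]-f[0]),"stop",s.round(4).tolist(),np.linalg.norm(s[1]-s[0]))
print("tin",t.round(4).tolist(),np.linalg.norm(np.roll(t,-1,0)-t,axis=1))
ang=lambda v:np.degrees(np.arctan2(v[1],v[0]))
cen,L=show(t); F=f[1]-f[0];print(cen,"tin ang",ang(L),"fence",ang(F),"stop",ang(s[1]-s[0]))
u=F/np.linalg.norm(F); n=np.array([-u[1],u[0]])  # n: +x away
if n[0]<0:n=-n
print("u",u,"n",n,"dist of tin corners to fence",(f[0]-t)@n,"to stop along u",(s.mean(0)-t)@u,"stop angle err",ang(s[1]-s[0])-ang(-n))
for q in("cake_side","shaker","jar","cake_back1"):
  print(q,[np.round(x["at"],3).tolist() for x in models.search_frame("top",q)][:3])
print(R.from_quat(manip.observe()["tool_rot"]).as_matrix().round(3))
E
```

```text
fence [[0.6583, 0.2577], [0.7003, -0.236]] 0.49547016184836395 stop [[0.6938, -0.2049], [0.5978, -0.2113]] 0.09623701857197296
tin [[0.564, 0.0623], [0.6173, -0.083], [0.5321, -0.1142], [0.4746, 0.0301]] [0.15473738 0.0907617  0.1553636  0.09509196]
[ 0.54700078 -0.02622288] tin ang -69.04882550407696 fence -85.12660352287132 stop -176.2061403436904
u [ 0.08495429 -0.99638485] n [0.99638485 0.08495429] dist of tin corners to fence [0.11050165 0.06972819 0.15728248 0.20238066] to stop along u [0.2763762  0.12710738 0.10319228 0.25186643] stop angle err -1.0795368208190723
cake_side []
shaker [[0.396, -0.196, 0.076], [0.642, -0.217, 0.049]]
jar [[0.394, 0.228, 0.075], [0.607, 0.237, 0.004]]
cake_back1 [[0.753, 0.095, 0.084], [0.762, -0.079, 0.08]]
[[ 0.44  -0.898 -0.   ]
 [-0.898 -0.44  -0.   ]
 [ 0.     0.    -1.   ]]
```

Sizes agree roughly with what is given: fence 495 mm (500), stop 96 mm (100), tin 155x93 mm (160x95). The stop is square to the fence within 1°. The tin has to turn about -16°, move 87 mm to the fence and go 110 mm to the stop.

Plan: line the jaws up with the fence and push the long side with both open fingers. Then push the end with shut fingers.

```bash
python3 -m jog '[[[-10,-10,0],[0,0,0.1]],[[-20,-20,0],[0,0,0.2]],[[-30,-30,0],[0,0,0.3]],[[-39.4,-39.3,0],[0,0,0.371]],[[-39.4,-39.3,0],[0,0,0.371]],[[-39.4,-39.3,0],[0,0,0.371]],[[-39.4,-39.3,0],[0,0,0.371]],[[-39.4,-39.3,0],[0,0,0.371]],[[-39.4,-39.3,0],[0,0,0.371]],[[-39.4,-39.3,0],[0,0,0.371]],[[-39.4,-39.3,0],[0,0,0.371]],[[-39.4,-39.3,0],[0,0,0.371]]]'
python3 - <<'E'
from h import *
o=manip.observe();print(o["joint_positions"],R.from_quat(o["tool_rot"]).as_matrix().round(3))
E
```

```text
t: 2.8
tool_pos: [0.4544, -0.0358, 0.2087]
tool_rot: [0.736, -0.677, 0.0, 0.0]
contact_force: [-0.3, -0.6, 0.9]
finger_gap: 0.997
[-3.24338667e-01  3.00910029e-01  1.84108086e+00 -3.84634700e-04
  9.99555286e-01  1.16407861e+00] [[ 0.082 -0.997 -0.   ]
 [-0.997 -0.082 -0.   ]
 [ 0.     0.    -1.   ]]
```

```bash
python3 -m jog '[[[0,0,5],[0,0,0]],[[0,0,10],[0,0,0]],[[0,0,15],[0,0,0]],[[0,0,17],[0,0,0]],[[0,0,18.4],[0,0,0]],[[0,0,18.4],[0,0,0]]]'
python3 - <<'E'
from h import *
c=np.vstack([camera("scene")[120:300,100:400],camera("top")[100:300,130:430]])
save("","d.png",cv2.resize(c,None,fx=1.5,fy=1.5))
E
```

```text
t: 3.55
tool_pos: [0.4544, -0.0353, 0.0242]
tool_rot: [0.736, -0.677, -0.0, 0.0]
contact_force: [-0.3, 1.5, -0.5]
finger_gap: 1.0
```

View pics/d.png

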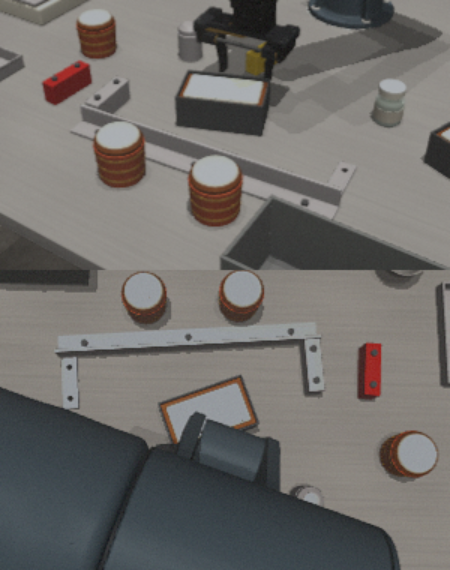

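The picture shows the fingers down behind the tin's near side, clear of the shaker and the yellow block. I'll push square to the fence now.

```bash
python3 -m jog '[[[0,-1,0],[0,0,0]],[[0,-2,0],[0,0,0]],[[0,-3,0],[0,0,0]],[[0,-4,0],[0,0,0]],[[0,-5,0],[0,0,0]],[[0,-6,0],[0,0,0]],[[0,-7,0],[0,0,0]],[[0,-8,0],[0,0,0]],[[0,-9,0],[0,0,0]],[[0,-10,0],[0,0,0]],[[0,-10.5,0],[0,0,0]],[[0,-10.5,0],[0,0,0]]]'
cat >> h.py <<'E'
def status():
    f,s=fencefit();u=f[1]-f[0];u/=np.linalg.norm(u);n=np.array([-u[1],u[0]]);o=manip.observe();p=o["tool_pos"][:2]
    print("tcp dist fence",(f[0]-p)@n,"to stop",(s[0]-p)@u)
E
python3 - <<'E'
from h import *
status()
c=np.vstack([camera("scene")[120:300,100:400],camera("top")[100:300,130:430]])
save("","e.png",cv2.resize(c,None,fx=1.5,fy=1.5))
E
```

```text
t: 5.15
tool_pos: [0.5609, -0.0257, 0.0249]
tool_rot: [0.736, -0.676, 0.001, -0.001]
contact_force: [0.0, -0.5, -1.2]
finger_gap: 1.002
tcp dist fence 0.12112983823883379 to stop 0.18986456656553005
```

View pics/e.png

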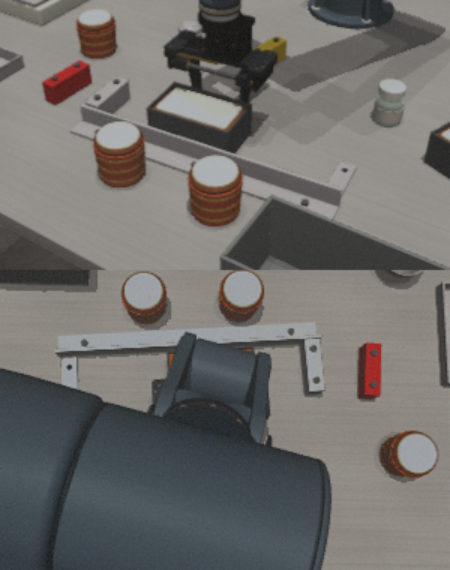

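The tin is now parallel to the fence with a small gap left. I'll close it in small steps and watch the force.

```bash
python3 -m jog '[[[0,-0.4,0],[0,0,0]],[[0,-0.8,0],[0,0,0]],[[0,-1.0,0],[0,0,0]],[[0,-1.2,0],[0,0,0]]]'; python3 -m jog '[[[0,-0.2,0],[0,0,0]],[[0,-0.2,0],[0,0,0]]]'; python3 -m jog '[[[0,-0.2,0],[0,0,0]],[[0,-0.2,0],[0,0,0]]]'
```

```text
t: 5.75
tool_pos: [0.5682, -0.0241, 0.0247]
tool_rot: [0.736, -0.676, -0.003, 0.002]
contact_force: [-6.3, -0.9, 5.0]
finger_gap: 1.002
t: 6.0
tool_pos: [0.5709, -0.0239, 0.0247]
tool_rot: [0.736, -0.676, -0.002, 0.001]
contact_force: [-5.4, -0.7, 3.4]
finger_gap: 0.998
t: 6.25
tool_pos: [0.5732, -0.0238, 0.0247]
tool_rot: [0.736, -0.676, -0.002, 0.001]
contact_force: [-5.4, -1.2, 3.1]
finger_gap: 0.998
```

```bash
for i in 1 2 3; do python3 -m jog '[[[0,-0.2,0],[0,0,0]],[[0,-0.2,0],[0,0,0]]]' | grep -E 'pos|force'; done
```

```text
tool_pos: [0.5752, -0.0236, 0.0246]
contact_force: [-4.6, 0.4, 4.2]
tool_pos: [0.5751, -0.0236, 0.0246]
contact_force: [-9.2, -1.2, 7.3]
tool_pos: [0.5751, -0.0234, 0.0247]
contact_force: [-12.5, -2.0, 10.8]
```

Contact with the fence is firm, so the next step is to back off, rise, shut the fingers and move round to the free end.

```bash
python3 -m jog '[[[0,1.5,0],[0,0,0]],[[0,3,0],[0,0,0]],[[0,3,-6],[0,0,0]],[[0,3,-12],[0,0,0]],[[0,3,-14],[0,0,0]],[[-4,0,-14],[0,0,0]],[[-9,-3,-14],[0,0,0]],[[-13.5,-5.6,-14],[0,0,0]],[[-13.5,-5.6,-14],[0,0,0]],[[-13.5,-5.6,-14],[0,0,0]]]' 0
python3 - <<'E'
from h import *
status()
c=np.hstack([camera("scene")[150:280,130:370],camera("top")[110:240,150:390]])
save("","f.png",np.vstack([cv2.resize(c[:,:240],None,fx=2.2,fy=2.2),cv2.resize(c[:,240:],None,fx=2.2,fy=2.2)]))
E
```

```text
t: 8.25
tool_pos: [0.6257, 0.1156, 0.1645]
tool_rot: [0.737, -0.676, 0.0, -0.0]
contact_force: [-0.4, -0.6, -0.8]
finger_gap: 0.024
tcp dist fence 0.044531763143822886 to stop 0.32518501545199463
```

View pics/f.png

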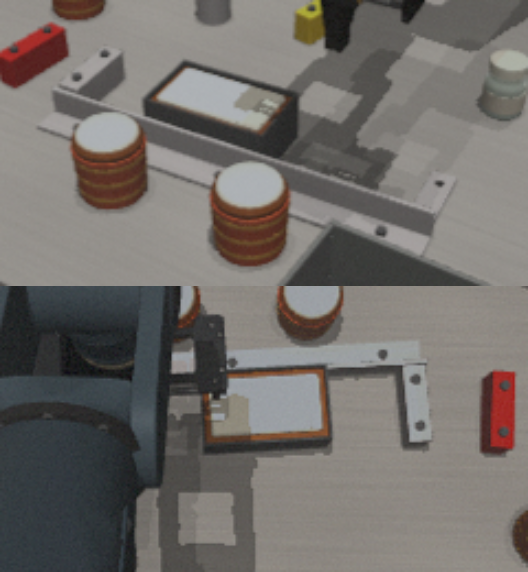

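The tin lies flat along the fence. Its rim runs from about column 204 to 327 in this view, with the stop's inner edge at about column 403.

```bash
python3 - <<'E'
from h import *
q=np.array([(204,408),(327,405),(325,368),(329,440)],float); q=(q-[0,286])/2.2+[150,110]-.27
p=ray("top",q,.065)[:,:2]
f,s=fencefit();u=f[1]-f[0];u/=np.linalg.norm(u);n=np.array([-u[1],u[0]])
print("dist fence",(f[0]-p)@n,"to stop",(s[0]-p)@u)
E
```

```text
dist fence [0.04822711 0.05367645 0.00657207 0.09761204] to stop [0.2559565  0.10420736 0.10277835 0.10540914]
```

```bash
python3 -m jog '[[[0,0.3,5],[0,0,0]],[[0,0.3,10],[0,0,0]],[[0,0.3,13],[0,0,0]],[[0,0.3,14],[0,0,0]],[[0,0.3,14],[0,0,0]]]'
python3 -m jog '[[[1,0,0],[0,0,0]],[[2,0,0],[0,0,0]],[[3,0,0],[0,0,0]],[[4,0,0],[0,0,0]],[[5,0,0],[0,0,0]],[[6,0,0],[0,0,0]],[[7,0,0],[0,0,0]],[[8,0,0],[0,0,0]],[[8,0,0],[0,0,0]]]'
python3 - <<'E'
from h import *
status()
c=np.hstack([camera("scene")[150:280,130:370],camera("top")[110:240,150:390]])
save("","g.png",np.vstack([cv2.resize(c[:,:240],None,fx=2.2,fy=2.2),cv2.resize(c[:,240:],None,fx=2.2,fy=2.2)]))
E
```

```text
t: 8.98
tool_pos: [0.6226, 0.1145, 0.0247]
tool_rot: [0.736, -0.677, -0.0, 0.0]
contact_force: [-0.3, 0.1, 0.1]
finger_gap: 0.007
t: 10.1
tool_pos: [0.6295, 0.0344, 0.0246]
tool_rot: [0.736, -0.677, 0.0, 0.0]
contact_force: [0.4, -0.6, 0.6]
finger_gap: 0.005
tcp dist fence 0.04764399404233502 to stop 0.24391001716223612
```

View pics/g.png

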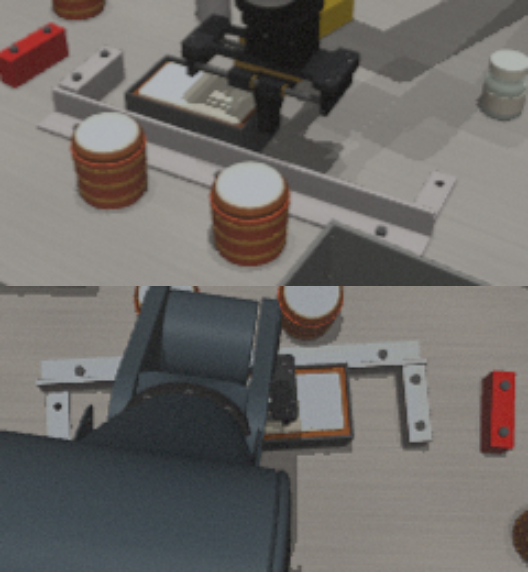

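The tin is sliding straight along the fence, with its front edge now at column 350 and the stop at 403. I'll continue.

```bash
python3 -m jog '[[[1,0,0],[0,0,0]],[[2,0,0],[0,0,0]],[[3,0,0],[0,0,0]],[[4,0,0],[0,0,0]],[[5,0,0],[0,0,0]],[[5.7,0,0],[0,0,0]],[[6,0,0],[0,0,0]],[[6,0,0],[0,0,0]]]'|grep -E 'pos|force'; for i in 1 2 3 4; do python3 -m jog '[[[0.2,0,0],[0,0,0]],[[0.2,0,0],[0,0,0]]]' | grep -E 'pos|force'; done
```

```text
tool_pos: [0.6345, -0.0248, 0.0247]
contact_force: [0.6, 0.1, 0.5]
tool_pos: [0.6345, -0.026, 0.0247]
contact_force: [-0.6, 2.0, 0.5]
tool_pos: [0.6347, -0.0281, 0.0247]
contact_force: [0.3, 3.2, -0.1]
tool_pos: [0.6349, -0.0303, 0.0246]
contact_force: [0.4, 1.1, 0.5]
tool_pos: [0.6351, -0.0324, 0.0247]
contact_force: [-0.6, 2.7, -0.0]
```

```bash
for i in 1 2 3 4; do python3 -m jog '[[[0.2,0,0],[0,0,0]],[[0.2,0,0],[0,0,0]]]' | grep -E 'pos|force'; done; python3 -c "from h import *;status()"
```

```text
tool_pos: [0.6353, -0.0344, 0.0247]
contact_force: [-0.3, 2.5, 0.3]
tool_pos: [0.6354, -0.0363, 0.0247]
contact_force: [-0.8, 3.3, 0.2]
tool_pos: [0.6356, -0.0383, 0.0247]
contact_force: [-0.2, 1.4, -0.1]
tool_pos: [0.6356, -0.0383, 0.0247]
contact_force: [0.5, 9.3, 1.3]
tcp dist fence 0.04777308383722403 to stop 0.17093789049971742
```

```bash
python3 -m jog '[[[0.2,0,0],[0,0,0]],[[0.2,0,0],[0,0,0]]]' | grep -E 'pos|force'; python3 -m jog '[[[-1.5,0,0],[0,0,0]],[[-3,0,0],[0,0,0]],[[-3,0,-6],[0,0,0]],[[-3,0,-12],[0,0,0]],[[-3,2,-14],[0,0,0]],[[0,5,-14],[0,0,0]],[[5,8.5,-14],[0,0,0]],[[8.6,9,-14],[0,0,0]],[[8.6,9,-14],[0,0,0]],[[8.6,9,-14],[0,0,0]]]' 1;  python3 -m jog '[[[0,0,5],[0,0,0]],[[0,0,10],[0,0,0]],[[0,0,13],[0,0,0]],[[0,0,14],[0,0,0]],[[0,0,14],[0,0,0]]]'; python3 -c "from h import *;status()"
```

```text
tool_pos: [0.6355, -0.0384, 0.0247]
contact_force: [0.2, 12.7, 2.2]
t: 14.7
tool_pos: [0.5534, -0.135, 0.1646]
tool_rot: [0.736, -0.677, -0.0, 0.0]
contact_force: [-0.7, -0.0, 0.3]
finger_gap: 0.984
t: 15.32
tool_pos: [0.5537, -0.1345, 0.0245]
tool_rot: [0.737, -0.676, -0.0, 0.0]
contact_force: [-0.2, -0.2, -0.3]
finger_gap: 1.002
tcp dist fence 0.13749169611666406 to stop 0.08207921120552315
```

```bash
python3 -m jog '[[[0,-0.7,0],[0,0,0]],[[0,-1.4,0],[0,0,0]],[[0,-2.1,0],[0,0,0]],[[0,-2.6,0],[0,0,0]],[[0,-2.6,0],[0,0,0]]]'|grep -E 'pos|force'; for i in 1 2 3 4 5; do python3 -m jog '[[[0,-0.2,0],[0,0,0]],[[0,-0.2,0],[0,0,0]]]' | grep -E 'pos|force'; done; python3 -c "from h import *;status()"
```

```text
tool_pos: [0.5799, -0.1332, 0.0248]
contact_force: [0.0, 0.2, 0.8]
tool_pos: [0.5813, -0.133, 0.0246]
contact_force: [1.3, -0.2, -0.4]
tool_pos: [0.5835, -0.1329, 0.0247]
contact_force: [0.9, -0.3, -0.3]
tool_pos: [0.5842, -0.1326, 0.0246]
contact_force: [-3.4, -0.7, 2.3]
tool_pos: [0.5842, -0.1326, 0.0246]
contact_force: [-7.8, -3.0, 4.3]
tool_pos: [0.5841, -0.1325, 0.0246]
contact_force: [-12.4, -3.6, 8.8]
tcp dist fence 0.10698701872462285 to stop 0.08149467103860865
```

The tin is seated with the same tool-to-fence distance (107 mm) as the first time. One last tap on the end, then I'll retreat and look.

```bash
python3 -m jog '[[[0,1.5,0],[0,0,0]],[[0,3,0],[0,0,0]],[[0,3,-6],[0,0,0]],[[0,3,-12],[0,0,0]],[[0,3,-14],[0,0,0]],[[-4,0,-14],[0,0,0]],[[-8,-3,-14],[0,0,0]],[[-12,-5.5,-14],[0,0,0]],[[-12,-5.5,-14],[0,0,0]],[[-12,-5.5,-14],[0,0,0]]]' 0|grep -E 'pos|force|gap'; python3 -m jog '[[[0,0,5],[0,0,0]],[[0,0,10],[0,0,0]],[[0,0,13],[0,0,0]],[[0,0,14],[0,0,0]],[[0.7,0,14],[0,0,0]],[[1.4,0,14],[0,0,0]],[[2,0,14],[0,0,0]],[[2.5,0,14],[0,0,0]],[[2.5,0,14],[0,0,0]]]'|grep -E 'pos|force'; python3 -c "from h import *;status()"; for i in 1 2 3; do python3 -m jog '[[[0.2,0,0],[0,0,0]],[[0.2,0,0],[0,0,0]]]' | grep -E 'pos|force'; done
```

```text
tool_pos: [0.6334, -0.0082, 0.1643]
contact_force: [0.2, 0.7, -0.3]
finger_gap: 0.015
tool_pos: [0.6364, -0.0335, 0.0251]
contact_force: [0.6, 0.4, -0.0]
tcp dist fence 0.04648190391499941 to stop 0.17565828060444272
tool_pos: [0.6362, -0.0349, 0.0246]
contact_force: [0.1, -0.7, -0.4]
tool_pos: [0.6365, -0.037, 0.0246]
contact_force: [0.4, -0.0, -0.4]
tool_pos: [0.6365, -0.0381, 0.0246]
contact_force: [0.7, 3.5, -0.1]
```

```bash
python3 -m jog '[[[0.3,0,0],[0,0,0]],[[0.3,0,0],[0,0,0]]]'|grep -E 'pos|force';  python3 -m jog '[[[-1.5,0,0],[0,0,0]],[[-3,0,0],[0,0,0]],[[-5,0,-5],[0,0,0]],[[-8,0,-10],[0,0,0]],[[-12,0,-15],[0,0,0]],[[-15,0,-17],[0,0,0]],[[-15,0,-17],[0,0,0]],[[-15,0,-17],[0,0,0]]]'
python3 - <<'E'
from h import *
a,b=camera("scene"),camera("top")
save("","i.png",cv2.resize(b[125:230,160:355],None,fx=4,fy=4,interpolation=cv2.INTER_CUBIC))
c=np.vstack([a[100:290,100:400],b[90:300,130:430]]);save("","j.png",cv2.resize(c,None,fx=1.45,fy=1.45))
for q in("cake_side","shaker","jar","cake_back1","short_tin"):
  print(q,[np.round(x["at"],3).tolist() for x in models.search_frame("top",q)][:3],[np.round(x["at"],3).tolist() for x in models.search_frame("scene",q)][:3])
E
```

```text
tool_pos: [0.6364, -0.0383, 0.0246]
contact_force: [1.9, 11.8, 1.5]
t: 21.58
tool_pos: [0.6234, 0.1071, 0.1939]
tool_rot: [0.737, -0.676, -0.0, 0.001]
contact_force: [0.4, 0.3, -0.3]
finger_gap: 0.007
cake_side [[0.48, -0.377, 0.08], [0.761, -0.081, 0.083], [0.642, -0.225, 0.047]] [[0.503, -0.371, 0.06]]
shaker [[0.395, -0.198, 0.077]] [[0.413, -0.202, 0.047]]
jar [] [[0.48, 0.402, 0.052], [0.414, 0.245, 0.048]]
cake_back1 [[0.76, -0.084, 0.083], [0.752, 0.062, 0.074]] [[0.8, -0.065, 0.067], [0.788, 0.107, 0.065], [0.595, 0.229, 0.006]]
short_tin [[0.476, 0.424, 0.069]] [[0.482, 0.405, 0.055], [0.683, 0.092, 0.01]]
```

View pics/i.png

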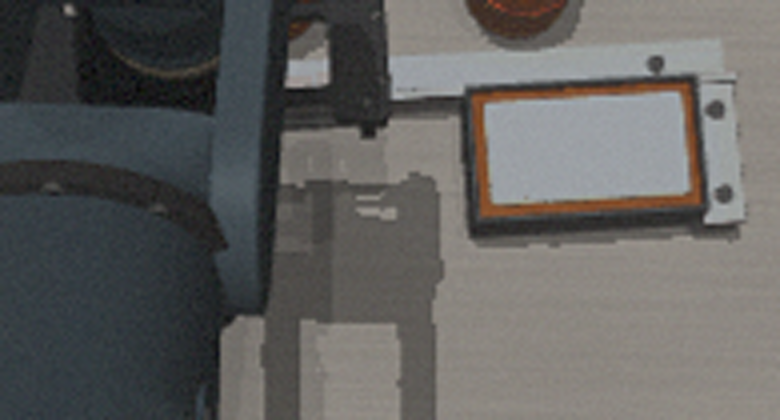

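View pics/j.png

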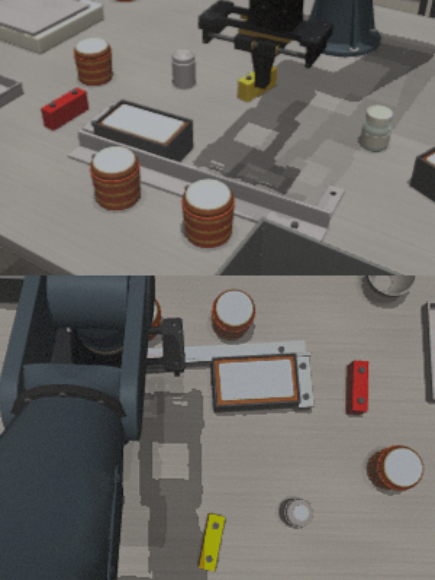

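The close crop shows the tin hard in the corner: its rim's long side runs along the fence ((467,88) to (695,77)) and its end touches the grey stop at column ~700. The wider view shows the cakes, shaker, jar and coloured blocks standing where they were. I'll hand it in.

```bash
python3 -c "
from h import *
print(manip.job_done())"
```

```text
the job is handed in; nothing more can be done
None
```

The long tin is home in the corner of the fence, against the grey end stop at the robot's right, and I handed the job in at about 22 s. I squared it to the fence with both open fingers and slid it to the stop with the fingers shut. I then re-seated it once on the side and once on the end.

**Contact:** each seating push stopped dead at 12 to 13 N along the push. The tool came to the same place each time: 107 mm from the fence on both side pushes, and y = -0.038 on both end pushes. The highest total force I read was about 17 N.

**Last pictures:** the tin's long side lies along the fence and its end is at the stop. The rim edges I read by eye agree with the fence direction only to about 0.6°, roughly half a pixel of reading error.

**Bystanders:** the scene camera's positions for the short tin, side cake, shaker and jar match the first ones within 4 mm.
- **Disagreement:** the top camera put the short tin about 40 mm from its first reading and missed the jar. The arm covered that side of the picture, so I trusted the scene camera.
- **Cakes behind the fence:** I checked these mainly by eye. One kept its top-camera position within 5 mm. The other was partly hidden by the arm and read 33 mm off, but it looks unmoved in the scene picture.

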